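# Slide a sign plate off a low shelf and lay it on the painting blocks

## Task

The thin blank aluminium sign plate lies between two rails under the upper shelf of the small plywood rack. Press on it and slide it towards you until a good 4 cm of it sticks out level over the lower shelf's front edge, then take it by that end and lay it flat and about centred across the two taped wooden blocks, at right angles to them, ready for painting. Do not drop the plate on the bench, keep the blocks where they are and do not disturb the tape roll, sanding block or glue bottle.

Things in the scene. Friction and masses are not known exactly. Their poses are not given: they have to be found in the camera images.
- plate: loose blank aluminium sign plate, 180 mm long (x) x 60 wide (y) x 4 thick, 0.1 to 0.17 kg, a small dark fixing hole near each end; origin at the centre of its underside, z up. It starts flat on the rack's lower shelf, x pointing to the rack's back, front end 10 to 35 mm behind the shelf edge. It slides easily on the shelf when pressed and dragged with closed fingers; pressed beyond the edge it tips.
- plate_end (a point): middle of the plate's front end (the end nearest the robot at the start), on its underside: 90 mm from the plate's origin along its -x
- rack: fixed two-tier plywood rack, 240 mm deep (x, to the back) x 300 wide (y) x 235 high, origin under its centre on the bench. Upper shelf: underside at z = 220 mm, front edge at x = -65 mm, above all but the front 55 mm of the lower shelf; a tool tilted 35 to 45 degrees, fingers pointing to the back, reaches under it. End panels beyond y = +-135 mm, 70 mm high in front, tall from x = 0 back.
- shelf_edge (a point): middle of the front edge of the lower shelf (18 mm board, open below in front), on its top: rack x = -120 mm, z = 70 mm; axes as the rack's. Two guide rails 8 mm high and 68 mm apart run back from it along x, one each side of the plate, so fingers do not fit beside the plate there.
- block_near: loose lying wooden block wrapped in clear tape, 28 mm (x) x 82 mm long (y) x 26 mm high, 0.12 kg, origin at the centre of its underside; the one nearer the robot
- block_far: its twin, parallel to it, centre 64 mm farther along block_near's x
- rest (a point): the point midway between the two blocks at the height of their tops (26 mm), where the middle of the plate's underside belongs; axes as block_near's: the plate's length goes along x
- tape_roll: bystander: roll of masking tape lying flat, 109 mm across, 30 mm high; origin at the centre of its underside
- sanding_block: bystander: brown sanding block, 60 x 99 x 23 mm; origin at the centre of its underside
- glue_bottle: bystander: white glue bottle with a dark tip, 56 mm across, 178 mm tall; origin at the centre of its underside
Things that resemble listed ones, but are neither listed nor needed, are in the scene too. Leave any blue, orange or yellow look-alike of the block_far alone.

How it is judged (in metres and radians):
On the way:
1. the plate lies level on the lower shelf with its front end at least 30 mm out over the front edge (x of plate_end in the frame of shelf_edge below -0.03 m and angle between plate's own z axis and vertical below 0.06 rad and x of plate in the frame of shelf_edge above 0 m and z of plate in the frame of shelf_edge between -0.003 and 0.004 m), for 0.2 s.
At the end, for the whole second after the job is handed in: the plate is at rest, level, on both blocks, its middle within 25 mm of the point midway between them, its length within 15 degrees of square to the blocks; each block is within 20 mm of where it stood (horizontal distance between plate and rest below 0.025 m and z of plate in the frame of rest between -0.004 and 0.004 m and angle between plate's own z axis and vertical below 0.06 rad and angle between the x axis of plate and the x axis of rest, either way round below 0.26 rad and contact force between plate and block_near above 0.05 N and contact force between plate and block_far above 0.05 N and distance of each of block_near, block_far from where it was at the start of the episode below 0.02 m and linear speed of plate below 0.01 m/s); the robot touches nothing.
It fails at once if the plate falls to the bench (its middle lower than 18 mm) (height (world z) of plate below 0.018 m).
It fails at once if the tape roll, sanding block or glue bottle is moved more than 20 mm (distance of any of tape_roll, sanding_block, glue_bottle from where it was at the start of the episode above 0.02 m).
It also fails if it takes over 58 s, if anything falls off the work surface, if the arm or the gripper's body presses on something with over 40 N, if the wrist force passes 120 N, or if a joint passes its speed limit or range.

## Robot

A 6-joint arm with a two-finger parallel gripper is mounted at the origin on a cart in front of the work surface, level with it; the furniture and walls round the work are solid. World frame = base frame: x ahead of the robot, y to its left, z up, the work surface at z = 0. Lengths are in mm, angles in rad, forces in N, time in s.
With the tool pointing down it reaches from about 300 to 775 mm from the base axis. Payload 14.6 kg.
Tool frame: the origin (TCP) lies at the centre of the arm's flange, where the gripper is bolted on; the fingertips stand 199 mm ahead of it and the grasp point (between the pads) lies 180 mm ahead of it; z points along the fingers, y is the line along which they close (so a half turn about z gives the same grasp; the last joint's range is limited). The gripper opens to 94 mm and grips with 3 to 60 N. Pads are 16 mm wide; open, the fingers measure 119 mm over their backs; the gripper's body (75 mm by 177 mm) begins 78 mm behind the grasp point.
Start: joints at [1.198, 0.3, 1.521, -0, 1.321, -0.067], TCP at [165.579, 524.475, 404.646] pointing down, gripper open.
Joint ranges: [-3.03, 3.03], [-0.79, 2.21], [0.23, 2.52], [-1.04, 4.18], [0, 3.07], [-2.55, 2.55]. Speed limits (rad/s): [2.22, 2.22, 2.57, 3.14, 3.14, 3.14].

## Interface

Orientations are given as [roll, pitch, yaw] about the fixed x, y, z axes, in that order (R = Rz(yaw) Ry(pitch) Rx(roll)).
In Python, from cell import manip, optics, workorder gives the robot as it stands.
- The arm moves only by the tool step_arm, never from a script. Its argument "increments" is a list that holds one entry, the list of rows, each a list of 7 numbers: the turn, a rotation vector about the tool's x, y, z as a fraction of full scale, then the shift along the tool's x, y, z as a fraction of full scale, then the closure, from -1 (fully open) to 1 (shut). In form: [[[wx, wy, wz, tx, ty, tz, fingers], ...]]. A call has 1 to 5 rows; each row shifts and turns the commanded pose from where the row before left it, along the tool's axes as they then stand; what a row does not reach is not made up. Full scale, the value 1, is 40 mm for a shift and 45 degrees for a turn. A row lasts 1/10 s, in which the tool goes at most 50 mm and 8.59 degrees, less where a joint would pass 70% of its speed; a pose out of reach is approached as far as the arm can. A call with a number of a shift or a turn outside -1 to 1 is refused whole. A call with a gripper value outside its range is refused whole. The fingers move at their own pace and stop on an object; "newtons" is the grip in N (left out, the last holds). Time passes only in rows, so rows that do not move let the fingers close. It gives the time, the measured TCP pose, the force, the opening and the grip force at its end, in the units of the state.
- manip.read_state(): the state, without advancing time (a new reading comes with each control period).
- optics.camera(name): name is "side" or "top" or "wrist"; returns a dict with "frame" (400x640x3 uint8, red, green, blue), "range_z" (400x640 float32, mm along the optical axis (not along the pixel's ray), 0 where there is no reading), "mtx" (3x3 intrinsics, pixels), "cam_to_world" (4x4, takes a point from camera to world coordinates). Camera axes: x right, y down, z forward; pixel columns grow to the right and rows downward; lengths in mm; the calibration is good to about 2 mm. A picture is of the moment at which its call begins.
- workorder.sign_off(): hands the job in; it is judged then, once.
The state is a dict: "clock": time; "joints": joint angles; "qd": joint speeds; "effort": joint torques, N m; "eef_pos": TCP position; "eef_rot": TCP orientation; "wrist_force": force on the tool from outside, world axes, zero at the start; "moment": the same for the moment, N m; "finger_gap": finger opening in mm; "finger_force": force on a finger pad.
Only numpy, scipy, OpenCV 4.12 (cv2) and the standard library are available. Lean on these libraries where they do the work, as an engineer would, in place of code of your own. Each camera call takes 0.05 s, during which the arm holds its last target. There are 200 camera calls.

## Working session

There is one attempt and no reset: what is moved stays moved. The work goes in short steps, Python scripts to look and compute and a tool call to move; the robot and the scene stay as the last step left them, time stands still between calls to the robot, and variables do not carry over. Pictures are saved under pics/ and viewed, at most 10 in all, crops included, and the job is handed in when it is done.

Besides the shell and the picture viewer there is one more tool, called as name(argument=value, ...) on one line, values as JSON. step_arm: Moves the arm, as the interface text tells. Its arguments: {"type":"object","properties":{"increments":{"type":"array","items":{"type":"array","items":{"type":"array","items":{"type":"number"}}}},"newtons":{"type":"number"}},"required":["increments"]}

```bash
mkdir -p pics; ls; python3 - <<'E'
from cell import manip, optics
import cv2, numpy as np
print(manip.read_state())
ims=[]
for n in ["side","top","wrist"]:
    c=optics.camera(n); np.savez(f"{n}0.npz",**c)
    cv2.imwrite(f"pics/{n}0.png",c["frame"][:,:,::-1])
    print(n,c["mtx"].round(1).tolist(),c["cam_to_world"].round(3).tolist())
E
```

```text
pics
{'clock': 0.0, 'joints': array([ 1.19840873e+00,  3.00468518e-01,  1.52161665e+00, -9.63535916e-06,
        1.32068341e+00, -6.66151734e-02]), 'qd': array([ 0.0003882 , -0.00125457, -0.00118443, -0.00136201, -0.00215436,
        0.00138603]), 'effort': array([-3.23398643e-03, -5.31807268e+01, -3.52729905e+01,  7.07159517e-02,
        2.44596071e-02, -1.13248911e-04]), 'eef_pos': array([165.56325393, 524.44722141, 404.07256178]), 'eef_rot': array([-3.14041871e+00, -6.89645244e-05,  2.83582258e+00]), 'wrist_force': array([ 0.47988289, -0.20440913,  0.16775272]), 'moment': array([-0.01368074,  0.0272504 ,  0.02252209]), 'finger_force': 0.0, 'finger_gap': 94.03438017146541}
side [[430.5, 0.0, 314.6], [0.0, 430.5, 197.4], [0.0, 0.0, 1.0]] [[0.971, -0.132, 0.199, 299.097], [-0.238, -0.469, 0.85, -1084.231], [-0.019, -0.873, -0.487, 642.076], [0.0, 0.0, 0.0, 1.0]]
top [[457.6, 0.0, 321.9], [0.0, 457.6, 206.4], [0.0, 0.0, 1.0]] [[0.006, -0.993, 0.12, 365.959], [-1.0, -0.008, -0.01, -92.234], [0.011, -0.119, -0.993, 1646.535], [0.0, 0.0, 0.0, 1.0]]
wrist [[292.9, 0.0, 314.9], [0.0, 292.9, 198.8], [0.0, 0.0, 1.0]] [[0.302, 0.922, 0.241, 95.291], [0.953, -0.292, -0.076, 546.391], [-0.0, 0.253, -0.968, 383.626], [0.0, 0.0, 0.0, 1.0]]
```

View pics/top0.png

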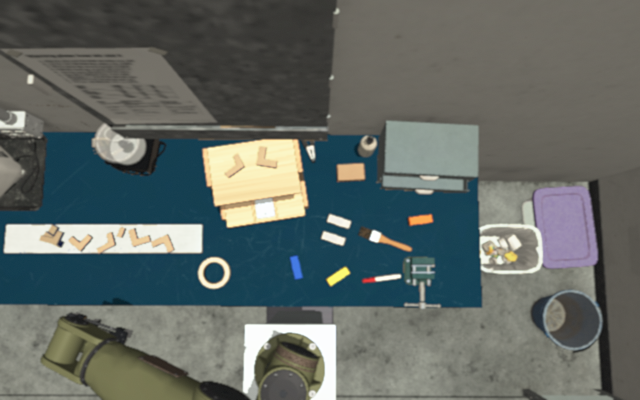

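View pics/side0.png

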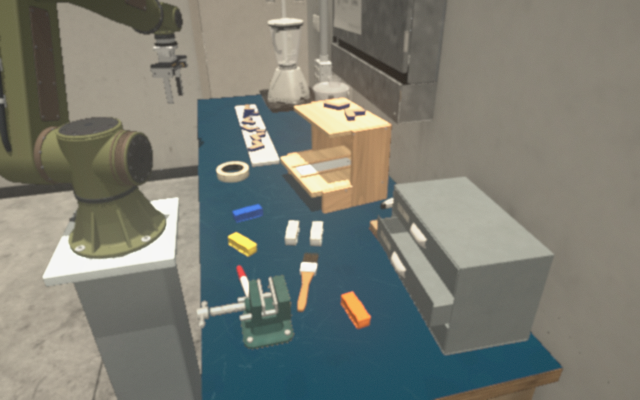

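The top view shows the rack at about (258,185), with the plate's visible part at (264,209) and its shelf edge near row 222. The two white blocks are at (339,221) and (333,238). The look-alikes are blue (296,267), yellow (338,276) and orange (420,220). I choose the white pair, since it looks taped and parallel. The tape roll is at (214,272), the sanding block at (351,172), and the bottle at (311,152) or (367,147).

```bash
cat > h.py <<'E'
import numpy as np, cv2
def cloud(c):
    z=c["range_z"].astype(float); v,u=np.mgrid[:400,:640]; K=c["mtx"]
    p=np.stack([(u-K[0,2])/K[0,0]*z,(v-K[1,2])/K[1,1]*z,z],-1)
    T=c["cam_to_world"]; return p@T[:3,:3].T+T[:3,3]
def ray(c,u,v,h):
    K=c["mtx"];T=c["cam_to_world"]
    d=T[:3,:3]@np.array([(u-K[0,2])/K[0,0],(v-K[1,2])/K[1,1],1]); o=T[:3,3]
    return (o+d*(h-o[2])/d[2])
def blobs(m,minA=20):
    n,l,s,ce=cv2.connectedComponentsWithStats(m.astype(np.uint8))
    return [(l==i) for i in range(1,n) if s[i,4]>=minA]
def rect(c,m,h):
    cs,_=cv2.findContours(m.astype(np.uint8),cv2.RETR_EXTERNAL,cv2.CHAIN_APPROX_NONE)
    k=max(cs,key=cv2.contourArea)[:,0]
    w=np.array([ray(c,u,v,h)[:2] for u,v in k],np.float32)
    return cv2.minAreaRect(w)
E
python3 - <<'E'
import numpy as np,cv2
from h import *
c=dict(np.load("top0.npz")); P=cloud(c); f=c["frame"].astype(int)
def show(nm,m,h):
    for b in blobs(m):
        v,u=np.nonzero(b); r=rect(c,b,h)
        print(nm,len(u),"px",u.mean().round(1),v.mean().round(1),"rect",np.round(r[0],1),np.round(r[1],1),round(r[2],1),"z",np.median(P[b][:,2]).round(1),"rgb",f[b].mean(0).round())
R=np.zeros((400,640),bool)
def reg(a,b,c_,d): m=R.copy(); m[b:d,a:c_]=1; return m
bright=f.min(2)>150
show("blocks",bright&reg(315,205,355,255),26)
show("plate",(f.min(2)>150)&(f.max(2)-f.min(2)<35)&reg(240,195,290,225),74)
show("tape",(P[...,2]>15)&reg(190,250,240,295),30)
show("sand",(P[...,2]>12)&reg(330,160,366,186),23)
print("bottle",[ (u,v,P[v,u].round()) for u,v in [(311,148),(311,155),(367,147),(367,152)]])
z=P[...,2]
show("upper",(np.abs(z-235)<6)&reg(195,130,315,215),235)
show("lower",(np.abs(z-70)<9)&reg(195,180,315,232),70)
for v in range(196,228,3): print(v,[tuple(P[v,u].round().astype(int)) for u in (232,250,264,280,296)])
c=dict(np.load("top0.npz"))["frame"][130:270,190:370,::-1]
cv2.imwrite("pics/crop0.png",cv2.resize(c,None,fx=4,fy=4,interpolation=cv2.INTER_CUBIC))
E
```

```text
blocks 191 px 338.5 220.9 rect [ 509.1 -168.6] [80.9 30.5] 71.6 z 25.3 rgb [235. 231. 218.]
blocks 190 px 333.0 237.9 rect [ 449.3 -148.9] [80.5 30.2] 72.0 z 25.7 rgb [235. 231. 218.]
plate 344 px 264.5 208.3 rect [547.6  89.9] [65.5 64.8] 9.3 z 74.5 rgb [237. 239. 236.]
tape 27 px 195.1 251.0 rect [399.7 333.6] [ 7.  38.7] 0.4 z 18.3 rgb [227. 228. 216.]
tape 411 px 213.1 272.7 rect [324.1 269.7] [104.  104.4] 1.8 z 27.2 rgb [237. 226. 195.]
sand 436 px 350.1 171.9 rect [ 685.5 -209.6] [62.3 94.4] 0.5 z 24.1 rgb [214. 175. 131.]
bottle [(311, 148, array([777., -68.,  14.])), (311, 155, array([755., -68.,  -3.])), (367, 147, array([ 755., -260.,  123.])), (367, 152, array([ 747., -265.,   82.]))]
upper 4569 px 252.4 171.0 rect [648.5 109.2] [186.1 300.3] 9.5 z 235.4 rgb [248. 233. 181.]
lower 1868 px 265.1 208.9 rect [557.9  93.7] [121.2 301.9] 11.8 z 71.1 rgb [236. 222. 181.]
196 [(np.int64(565), np.int64(171), np.int64(244)), (np.int64(567), np.int64(117), np.int64(235)), (np.int64(567), np.int64(74), np.int64(235)), (np.int64(592), np.int64(38), np.int64(66)), (np.int64(592), np.i
[... 1654 characters left out ...]
0))]
220 [(np.int64(506), np.int64(201), np.int64(72)), (np.int64(506), np.int64(139), np.int64(77)), (np.int64(507), np.int64(92), np.int64(67)), (np.int64(514), np.int64(42), np.int64(-2)), (np.int64(514), np.int64(-16), np.int64(1))]
223 [(np.int64(496), np.int64(201), np.int64(72)), (np.int64(496), np.int64(139), np.int64(70)), (np.int64(502), np.int64(99), np.int64(0)), (np.int64(503), np.int64(42), np.int64(-5)), (np.int64(503), np.int64(-16), np.int64(4))]
226 [(np.int64(485), np.int64(201), np.int64(70)), (np.int64(491), np.int64(150), np.int64(-2)), (np.int64(492), np.int64(99), np.int64(-2)), (np.int64(492), np.int64(42), np.int64(-4)), (np.int64(493), np.int64(-16), np.int64(-4))]
```

View pics/crop0.png

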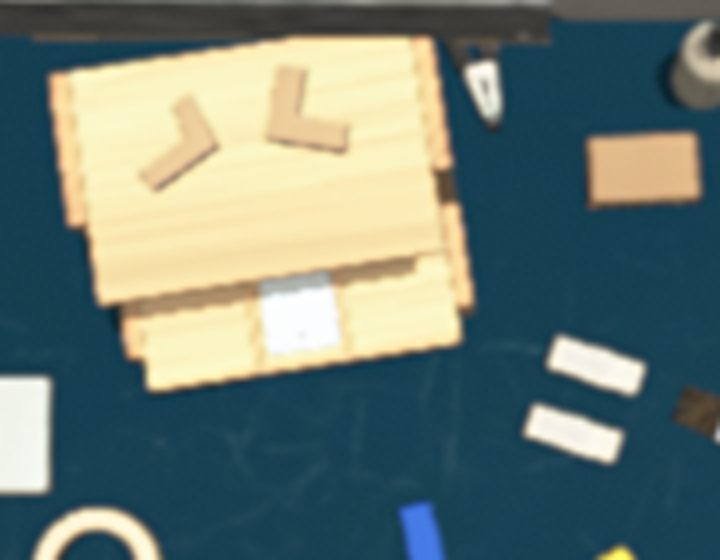

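The crop confirms the choice: the plate's silver front is at crop (300,315) between the rails, and the taped white pair is at (597,365) and (573,433). From these I get a rack yaw of about 9.5°, a shelf edge at about (503,85) and a plate front about 14 mm behind it. Rest is at about (479,-159) with yaw -18.2°.

```bash
cat > plan.py <<'E'
import numpy as np
from scipy.spatial.transform import Rotation as R, Slerp
from cell import manip
E0=np.array([503,85,70.]); YR=np.radians(9.5); REST=np.array([479.2,-158.7,26.]); YB=np.radians(-18.2)
def tool(yaw,tilt):  # y closes along frame y, fingers tilted towards frame +x by tilt deg
    return R.from_euler('xyz',[np.pi,0,yaw+np.pi])*R.from_rotvec([0,-np.radians(tilt),0])
def rx(yaw,a,b=0): return np.array([np.cos(yaw)*a-np.sin(yaw)*b,np.sin(yaw)*a+np.cos(yaw)*b,0])
def plan(tip,rot,n,L=199):
    s=manip.read_state(); p=np.array(s["eef_pos"]); r=R.from_euler('xyz',s["eef_rot"])
    goal=np.array(tip)-rot.apply([0,0,L]); sl=Slerp([0,1],R.concatenate([r,rot]))
    print("from",p.round(1),"to",goal.round(1),"clock",s["clock"])
    for i in range(n):
        q=p+(goal-p)/(n-i); rr=sl((i+1)/n)
        t=r.inv().apply(q-p)/40; w=(r.inv()*rr).as_rotvec()/(np.pi/4)
        print([float(x) for x in np.r_[w,t].round(3)]); p,r=q,rr
def tip(L=199):
    s=manip.read_state(); r=R.from_euler('xyz',s["eef_rot"]); return s["eef_pos"]+r.apply([0,0,L])
E
python3 - <<'E'
from plan import *
plan(E0+rx(YR,-10)+[0,0,80],tool(YR,40),14)
E
```

```text
from [165.6 524.5 404.2] to [367.   62.2 302.4] clock 0.15
[-0.015, -0.062, -0.041, -0.591, -0.679, 0.182]
[-0.015, -0.062, -0.041, -0.56, -0.7, 0.202]
[-0.015, -0.062, -0.041, -0.527, -0.72, 0.221]
[-0.015, -0.062, -0.041, -0.492, -0.739, 0.237]
[-0.015, -0.062, -0.041, -0.456, -0.757, 0.251]
[-0.015, -0.062, -0.041, -0.418, -0.774, 0.264]
[-0.015, -0.062, -0.041, -0.38, -0.79, 0.274]
[-0.015, -0.062, -0.041, -0.341, -0.805, 0.282]
[-0.015, -0.062, -0.041, -0.3, -0.819, 0.288]
[-0.015, -0.062, -0.041, -0.26, -0.831, 0.292]
[-0.015, -0.062, -0.041, -0.218, -0.842, 0.294]
[-0.015, -0.062, -0.041, -0.177, -0.852, 0.294]
[-0.015, -0.062, -0.041, -0.135, -0.861, 0.291]
[-0.015, -0.062, -0.041, -0.092, -0.868, 0.286]
```

step_arm(increments=[[[-0.015, -0.062, -0.041, -0.59, -0.68, 0.18, 1], [-0.015, -0.062, -0.041, -0.56, -0.7, 0.2, 1], [-0.015, -0.062, -0.041, -0.53, -0.72, 0.22, 1], [-0.015, -0.062, -0.041, -0.49, -0.74, 0.24, 1], [-0.015, -0.062, -0.041, -0.46, -0.76, 0.25, 1]]], newtons=20)

```text
clock: 0.65
eef_pos: [237.8, 357.7, 367.9]
eef_rot: [3.102, 0.249, 2.995]
wrist_force: [0.6, 0.2, 0.9]
finger_gap: 57.0
finger_force: 0.0
```

step_arm(increments=[[[-0.015, -0.062, -0.041, -0.42, -0.77, 0.26, 1], [-0.015, -0.062, -0.041, -0.38, -0.79, 0.27, 1], [-0.015, -0.062, -0.041, -0.34, -0.8, 0.28, 1], [-0.015, -0.062, -0.041, -0.3, -0.82, 0.29, 1], [-0.015, -0.062, -0.041, -0.26, -0.83, 0.29, 1]]])

```text
clock: 1.15
eef_pos: [309.5, 193.1, 331.9]
eef_rot: [3.103, 0.5, -3.127]
wrist_force: [0.8, 0.0, 0.1]
finger_gap: 17.1
finger_force: 0.0
```

step_arm(increments=[[[-0.015, -0.062, -0.041, -0.22, -0.84, 0.29, 1], [-0.015, -0.062, -0.041, -0.18, -0.85, 0.29, 1], [-0.015, -0.062, -0.041, -0.13, -0.86, 0.29, 1], [-0.015, -0.062, -0.041, -0.09, -0.87, 0.29, 1], [0, 0, 0, 0, 0, 0, 1]]])

```text
clock: 1.65
eef_pos: [358.9, 81.1, 306.4]
eef_rot: [3.125, 0.662, -3.001]
wrist_force: [-0.1, 0.4, -0.4]
finger_gap: 0.1
finger_force: 0.0
```

```bash
python3 - <<'E'
from plan import *
from cell import optics
import cv2
print("tip",tip().round(1),manip.read_state()["finger_gap"],manip.read_state()["joints"].round(2))
plan(E0+rx(YR,-10)+[0,0,80],tool(YR,40),1)
c=optics.camera("wrist"); np.savez("wrist1.npz",**c); cv2.imwrite("pics/w1.png",c["frame"][:,:,::-1])
E
```

```text
tip [479.5 101.4 149.4] 0.09811289540245711 [ 0.12 -0.07  2.22  0.1   0.32 -1.68]
from [358.9  81.1 306.4] to [367.   62.2 302.4] clock 1.65
[0.001, -0.046, -0.025, -0.045, -0.497, 0.151]
```

View pics/w1.png

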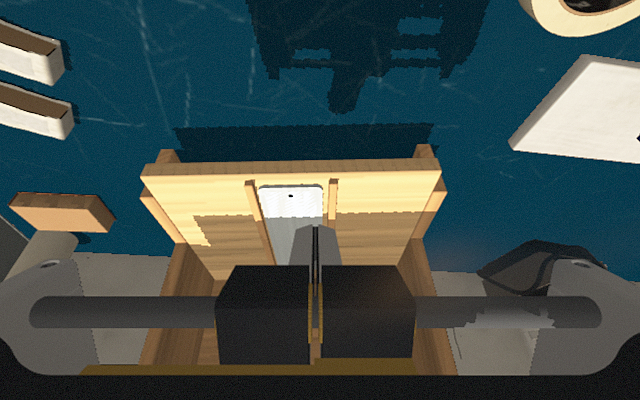

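The wrist view shows the plate's front end at row ~186, cols 258–323, with its dark hole at (291,196). The rails are at cols ~250 and 333, and the shelf's front edge is at row ~165–180.

```bash
python3 - <<'E'
from plan import *
from h import *
c=dict(np.load("wrist1.npz")); P=cloud(c); f=c["frame"].astype(int)
print("cam",c["cam_to_world"][:3,3].round())
ri=R.from_euler('z',-YR)
def rel(p): return ri.apply(np.array(p)-E0).round(1)
for u in (200,225,290,360,380): print(u,[(v,f[v,u].tolist(),P[v,u,2].round(),rel(ray(c,u,v,70))[:2].tolist()) for v in range(160,192,3)][0:9])
for n,u,v in [("fl",258,186),("fr",323,186),("hole",291,196),("left",268,240)]: print(n,rel(ray(c,u,v,74)))
m=(f.min(2)>170)&(f.max(2)-f.min(2)<25); m[:180]=0;m[225:]=0;m[:,:245]=0;m[:,340:]=0
r=rect(c,m,74); print(rel([*r[0],74]),r[1:])
E
```

```text
cam [313.  75. 245.]
200 [(160, [9, 35, 50], np.float64(-1.0), [-16.3, -74.6]), (163, [134, 108, 74], np.float64(54.0), [-12.8, -75.8]), (166, [140, 112, 72], np.float64(58.0), [-9.2, -76.9]), (169, [129, 103, 65], np.float64(62.0), [-5.5, -78.2]), (172, [133, 109, 74], np.float64(66.0), [-1.8, -79.4]), (175, [233, 185, 128], np.float64(69.0), [2.1, -80.7]), (178, [251, 227, 157], np.float64(69.0), [6.0, -81.9]), (181, [250, 223, 153], np.float64(70.0), [10.1, -83.3]), (184, [253, 243, 178], np.float64(69.0), [14.2, -84.6])]
225 [(160, [0, 26, 38], np.float64(-1.0), [-15.7, -53.9]), (163, [146, 114, 76], np.float64(55.0), [-12.2, -54.8]), (166, [138, 112, 77], np.float64(58.0), [-8.6, -55.8]), (169, [134, 111, 72], np.float64(63.0), [-4.9, -56.7]), (172, [131, 107, 74], np.float64(66.0), [-1.1, -57.7]), (175, [244, 205, 136], np.float64(69.0), [2.8, -58.7]), (178, [250, 224, 154], np.float64(69.0), [6.7, -59.8]), (181, [253, 238, 166], np.float64(69.0), [10.8, -60.8]), (184, [252, 244, 178], np.float64(70.0), [15.0, -61.9])]
290 [(160, [45, 53, 48], np.float64(53.0), [-14.1, 0.2]), (
[... 910 characters left out ...]
 np.float64(69.0), [18.9, 62.3])]
380 [(160, [142, 116, 77], np.float64(55.0), [-11.8, 75.9]), (163, [139, 112, 77], np.float64(59.0), [-8.2, 76.4]), (166, [136, 111, 78], np.float64(62.0), [-4.5, 77.0]), (169, [143, 114, 78], np.float64(67.0), [-0.8, 77.6]), (172, [242, 206, 137], np.float64(69.0), [3.1, 78.2]), (175, [252, 229, 162], np.float64(70.0), [7.1, 78.9]), (178, [252, 243, 177], np.float64(69.0), [11.1, 79.5]), (181, [252, 245, 181], np.float64(69.0), [15.3, 80.2]), (184, [252, 238, 169], np.float64(69.0), [19.5, 80.9])]
fl [ 14. -31.   4.]
fr [15.9 27.9  4. ]
hole [29.7 -2.4  4. ]
left [112.4 -36.1   4. ]
[41.3 -3.4  4. ] ((49.60857391357422, 59.04096221923828), 9.70495319366455)
```

```bash
sed -i 's/E0=np.array(\[503,85,70.\])/E0=np.array([504.5,85.2,70.])/' plan.py; python3 - <<'E'
from plan import *
plan(E0+rx(YR,75,-2.5)+[0,0,30],tool(YR,40),4)
E
```

```text
from [358.6  82.  306.6] to [452.7  74.  252.4] clock 1.7
[0.0, -0.012, -0.007, -0.247, -0.141, 0.618]
[0.0, -0.012, -0.007, -0.24, -0.143, 0.62]
[0.0, -0.012, -0.007, -0.234, -0.144, 0.623]
[0.0, -0.012, -0.007, -0.227, -0.145, 0.625]
```

step_arm(increments=[[[0, -0.012, -0.007, -0.25, -0.14, 0.62, 1], [0, -0.012, -0.007, -0.24, -0.14, 0.62, 1], [0, -0.012, -0.007, -0.23, -0.14, 0.62, 1], [0, -0.012, -0.007, -0.23, -0.15, 0.62, 1], [0, 0, 0, 0, 0, 0, 1]]])

```text
clock: 2.2
eef_pos: [453.7, 75.9, 251.7]
eef_rot: [3.139, 0.697, -2.975]
wrist_force: [-0.6, 0.3, -0.1]
finger_gap: 0.9
finger_force: 0.0
```

```bash
python3 - <<'E'
from plan import *
print("rel tip",R.from_euler('z',-YR).apply(tip()-E0).round(1))
plan(E0+rx(YR,75,-2.5)+[0,0,13],tool(YR,40),2)
E
```

```text
rel tip [76.1 -0.1 29.1]
from [453.7  75.9 251.7] to [452.7  74.  235.4] clock 2.2
[0.002, -0.001, 0.0, 0.143, -0.022, 0.145]
[0.002, -0.001, 0.0, 0.143, -0.022, 0.145]
```

step_arm(increments=[[[0, 0, 0, 0.14, -0.03, 0.145, 1], [0, 0, 0, 0.14, -0.03, 0.145, 1], [0, 0, 0, 0, 0, 0, 1]]])

```text
clock: 2.5
eef_pos: [451.1, 73.4, 236.7]
eef_rot: [3.139, 0.698, -2.974]
wrist_force: [-0.8, -0.3, -0.1]
finger_gap: 0.3
finger_force: 0.0
```

step_arm(increments=[[[0, 0, 0, 0.032, 0, 0.038, 1], [0, 0, 0, 0, 0, 0, 1]]])

```text
clock: 2.7
eef_pos: [451.7, 73.0, 235.4]
eef_rot: [3.14, 0.7, -2.973]
wrist_force: [0.4, 0.1, 1.2]
finger_gap: 0.7
finger_force: 0.0
```

step_arm(increments=[[[0, 0, 0, 0.04, 0, 0.05, 1], [0, 0, 0, 0, 0, 0, 1]]])

```text
clock: 2.9
eef_pos: [451.9, 72.7, 232.4]
eef_rot: [3.141, 0.7, -2.973]
wrist_force: [0.7, 0.2, 0.6]
finger_gap: 0.6
finger_force: 0.2
```

step_arm(increments=[[[0, 0, 0, 0.032, 0, 0.038, 1], [0, 0, 0, 0, 0, 0, 1]]])

```text
clock: 3.1
eef_pos: [452.4, 72.7, 231.2]
eef_rot: [3.142, 0.702, -2.973]
wrist_force: [-1.4, 1.3, 7.6]
finger_gap: 0.6
finger_force: 4.0
```

step_arm(increments=[[[0, 0, 0, 0.016, 0, 0.02, 1], [0, 0, 0, 0.1, 0, -0.08, 1], [0, 0, 0, 0.19, 0, -0.16, 1]]])

```text
clock: 3.4
eef_pos: [438.2, 70.1, 230.7]
eef_rot: [-3.141, 0.705, -2.973]
wrist_force: [3.0, -0.3, 11.3]
finger_gap: 0.8
finger_force: 5.4
```

```bash
cat > look.py <<'E'
from plan import *
from h import *
from cell import optics
import sys
def rel(p): return R.from_euler('z',-YR).apply(np.array(p)-E0).round(1)
def look():
    print("tip",rel(tip()),manip.read_state()["wrist_force"].round(1))
    for n,w in (("wrist",(slice(0,235),slice(200,400))),("top",(slice(195,245),slice(235,295)))):
        c=optics.camera(n); f=c["frame"].astype(int); np.savez(n+"L.npz",**c)
        m=np.zeros((400,640),bool); m[w]=((f.min(2)>150)&(f.max(2)-f.min(2)<30))[w]
        b=max(blobs(m,5),key=lambda b:b.sum())
        r=rect(c,b,74); bx=np.array([rel([*q,74])[:2] for q in cv2.boxPoints(r)])
        print(n,b.sum(),"corners",bx.tolist())
E
python3 -c "
from look import *
look()"
```

```text
tip [61.  -3.8  9.1] [ 3.  -0.3 11.3]
wrist 1515 corners [[14.5, -9.8], [14.4, -33.6], [64.1, -33.8], [64.2, -10.0]]
top 260 corners [[24.3, 33.7], [14.7, -31.3], [73.4, -39.9], [83.1, 25.0]]
```

```bash
python3 -c "
import numpy as np,cv2
f=np.load('wristL.npz')['frame'][120:340,200:440,::-1]
cv2.imwrite('pics/w2.png',cv2.resize(f,None,fx=3,fy=3))"
```

```text
(no output)
```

View pics/w2.png

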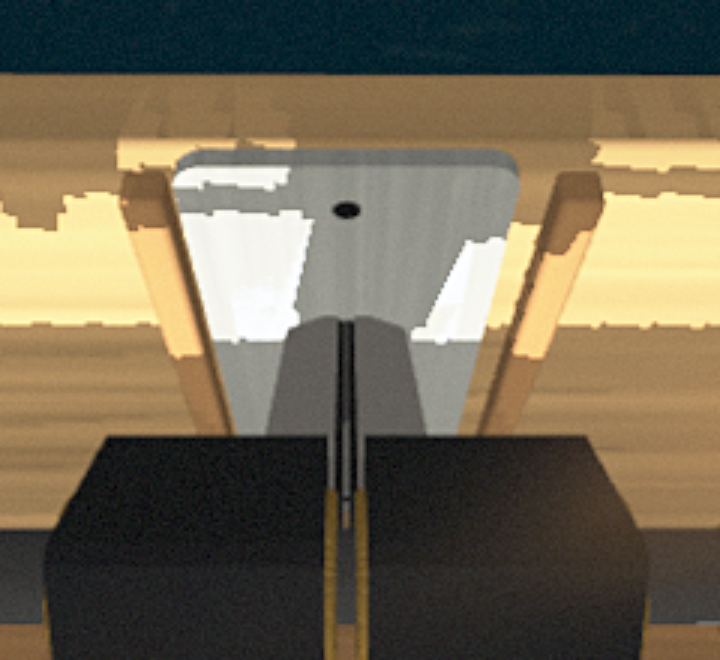

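The crop shows the plate front at crop row ~163, its hole at (347,210), and the shelf edge at row ~137. I'll track the hole to see whether it moved.

```bash
cat >> look.py <<'E'
def hole(n="wrist"):
    # dark hole in the grey plate: darkest small blob ahead of the fingers
    c=optics.camera(n); g=cv2.cvtColor(c["frame"],cv2.COLOR_RGB2GRAY); np.savez(n+"L.npz",**c)
    for b in blobs(g<60,8):
        v,u=np.nonzero(b)
        if b.sum()<120 and 270<u.mean()<360 and v.mean()<260:
            h=rel(ray(c,u.mean(),v.mean(),74)); print("hole px",u.mean().round(1),v.mean().round(1),b.sum(),"rel",h,"front",round(h[0]-14.7,1))
    print("tip",rel(tip()),manip.read_state()["wrist_force"].round(1),manip.read_state()["clock"])
E
python3 -c "
from look import *
c=dict(np.load('wristL.npz'))
print([rel(ray(c,316,120+r/3,h)) for r,h in ((163,74),(210,74),(137,70))])
hole()"
```

```text
[array([ 1.4, -3.4,  4. ]), array([14.5, -3.3,  4. ]), array([-0.6, -3.4,  0. ])]
hole px 315.0 189.5 32 rel [13.  -3.8  4. ] front -1.7
tip [60.3 -3.7  9. ] [-3.5 -1.3 12.7] 3.55
```

step_arm(increments=[[[0, 0, 0, 0.19, 0.01, -0.16, 1], [0, 0, 0, 0.19, 0, -0.16, 1], [0, 0, 0, 0.19, 0, -0.16, 1], [0, 0, 0, 0.19, 0, -0.16, 1], [0, 0, 0, 0, 0, 0, 1]]])

```text
clock: 4.05
eef_pos: [398.0, 63.7, 230.7]
eef_rot: [3.14, 0.704, -2.978]
wrist_force: [-3.1, -0.6, 13.7]
finger_gap: 0.3
finger_force: 6.5
```

```bash
python3 -c "
from look import *
hole()"
```

```text
hole px 315.6 189.4 29 rel [-26.9  -3.    4. ] front -41.6
tip [20.5 -3.4  9. ] [-2.7 -1.  13.3] 4.1
```

step_arm(increments=[[[0, 0, 0, 0.05, 0, -0.04, 1], [0, 0, 0, 0, 0, 0, 1], [0, 0, 0, 0, 0, 0, 1]]])

```text
clock: 4.4
eef_pos: [396.3, 63.6, 230.9]
eef_rot: [-3.141, 0.703, -2.973]
wrist_force: [0.2, -0.9, 11.2]
finger_gap: 0.4
finger_force: 5.7
```

step_arm(increments=[[[0, 0, 0, -0.05, 0, -0.06, 1], [0, 0, 0, -0.1, 0, -0.3, 1], [0, 0, 0, 0, 0, -0.9, 1], [0, 0, 0, 0, 0, -0.9, 1], [0, 0, 0, 0, 0, 0, -1]]])

```text
clock: 4.9
eef_pos: [343.9, 54.9, 302.5]
eef_rot: [-3.141, 0.705, -2.973]
wrist_force: [0.7, -0.1, -0.2]
finger_gap: 5.0
finger_force: 0.0
```

```bash
python3 -c "
from look import *
hole()
plan(E0+rx(YR,-22,-3)+[0,0,70],tool(YR,0),5,180)"
```

```text
hole px 315.4 157.9 11 rel [-28.7  -2.9   4. ] front -43.4
tip [-33.8  -3.1  79.4] [-0.  -0.1 -0.8] 4.95
from [344.7  55.  301.1] to [483.3  78.6 320. ] clock 4.95
[0.0, 0.179, 0.001, -0.597, 0.0, 0.383]
[0.0, 0.179, 0.001, -0.645, 0.001, 0.295]
[0.0, 0.179, 0.001, -0.68, 0.001, 0.202]
[0.0, 0.179, 0.001, -0.701, 0.001, 0.105]
[0.0, 0.179, 0.001, -0.709, 0.002, 0.005]
```

step_arm(increments=[[[0, 0.18, 0, -0.6, 0, 0.38, -1], [0, 0.18, 0, -0.64, 0, 0.29, -1], [0, 0.18, 0, -0.68, 0, 0.2, -1], [0, 0.18, 0, -0.7, 0, 0.1, -1], [0, 0.18, 0, -0.71, 0, 0, -1]]])

```text
clock: 5.45
eef_pos: [485.1, 79.0, 316.8]
eef_rot: [3.14, -0.015, -2.972]
wrist_force: [-1.8, -0.2, 0.5]
finger_gap: 49.2
finger_force: 0.0
```

step_arm(increments=[[[0, 0, 0, 0, 0, 0, -1], [0, 0, 0, 0, 0, 0, -1], [0, 0, 0, 0, 0, 0, -1]]])

```text
clock: 5.75
eef_pos: [482.9, 78.6, 317.4]
eef_rot: [3.141, -0.007, -2.973]
wrist_force: [-0.3, 0.8, 0.2]
finger_gap: 73.1
finger_force: 0.0
```

```bash
python3 -c "
from look import *
hole()
c=dict(np.load('wristL.npz')); cv2.imwrite('pics/w3.png',c['frame'][:,:,::-1])
plan(E0+rx(YR,-22,-3)+[0,0,3],tool(YR,0),3,180)"
```

```text
hole px 314.7 212.4 19 rel [-28.4  -2.7   4. ] front -43.1
tip [-23.9  -2.9  48.8] [-0.2  0.2  1.2] 5.8
from [482.8  78.5 317.8] to [483.3  78.6 253. ] clock 5.8
[0.0, -0.003, 0.001, -0.008, -0.0, 0.54]
[0.0, -0.003, 0.001, -0.007, -0.0, 0.54]
[0.0, -0.003, 0.001, -0.005, -0.0, 0.54]
```

View pics/w3.png

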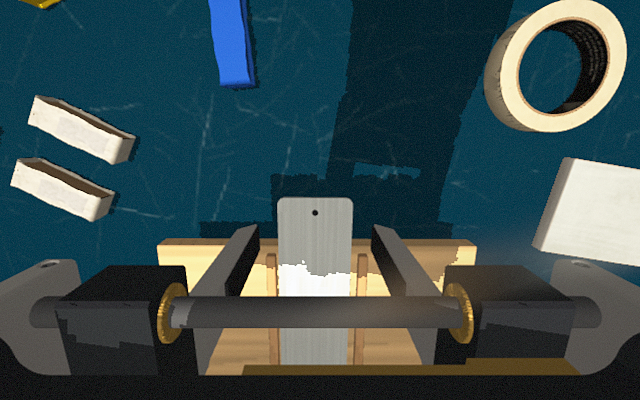

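The wrist view shows the plate end sticking out straight, with the hole at (315,212), centred between the opening fingers at cols ~235 and 395. Descend and grip.

step_arm(increments=[[[0, 0, 0, 0, 0, 0.2, -1], [0, 0, 0, 0, 0, 0.3, -1], [0, 0, 0, 0, 0, 0.4, -1], [0, 0, 0, 0, 0, 0.4, -1], [0, 0, 0, 0, 0, 0.32, -1]]])

```text
clock: 6.3
eef_pos: [482.5, 78.5, 251.9]
eef_rot: [3.141, -0.009, -2.973]
wrist_force: [0.8, 0.0, 0.1]
finger_gap: 93.8
finger_force: 0.0
```

```bash
python3 -c "
from look import *
hole()
plan(E0+rx(YR,-22,-3)+[0,0,2],tool(YR,0),1,180)"
```

```text
hole px 315.0 246.1 44 rel [-28.5  -2.8   4. ] front -43.2
tip [-25.3  -2.9 -18.6] [-1.4  0.3 -2.2] 6.35
from [482.2  78.4 250.4] to [483.3  78.6 252. ] clock 6.35
[0.001, -0.014, 0.003, -0.028, 0.0, -0.042]
```

step_arm(increments=[[[0, -0.014, 0, -0.02, 0, -0.03, 1], [0, 0, 0, 0, 0, 0, 1], [0, 0, 0, 0, 0, 0, 1], [0, 0, 0, 0, 0, 0, 1], [0, 0, 0, 0, 0, 0, 1]]], newtons=50)

```text
clock: 6.85
eef_pos: [483.8, 78.7, 255.1]
eef_rot: [3.141, 0.004, -2.973]
wrist_force: [0.2, -1.1, 2.5]
finger_gap: 59.0
finger_force: 50.0
```

step_arm(increments=[[[0, 0, 0, 0, 0, 0, 1], [0, 0, 0, 0, 0, 0, 1], [0, 0, 0, 0, 0, -0.05, 1]]])

```text
clock: 7.15
eef_pos: [483.7, 78.6, 256.6]
eef_rot: [3.141, 0.003, -2.973]
wrist_force: [0.4, -1.0, -0.5]
finger_gap: 59.0
finger_force: 50.0
```

step_arm(increments=[[[0, 0, 0, 0.2, 0, -0.2, 1], [0, 0, 0, 0.4, 0, -0.3, 1], [0, 0, 0, 0.6, 0, -0.2, 1], [0, 0, 0, 0.6, 0, 0, 1], [0, 0, 0, 0.6, 0, 0, 1]]])

```text
clock: 7.65
eef_pos: [387.6, 62.3, 284.8]
eef_rot: [3.141, 0.003, -2.973]
wrist_force: [-0.1, -0.1, -1.1]
finger_gap: 58.8
finger_force: 50.0
```

step_arm(increments=[[[0, 0, 0, 0.6, 0, 0, 1], [0, 0, 0, 0.6, 0, 0, 1], [0, 0, 0, 0.3, 0, 0, 1], [0, 0, 0, 0, 0, 0, 1]]])

```text
clock: 8.05
eef_pos: [329.0, 52.4, 284.6]
eef_rot: [3.142, 0.004, -2.973]
wrist_force: [0.7, 0.7, -0.2]
finger_gap: 58.5
finger_force: 50.0
```

```bash
python3 -c "
from plan import *
from cell import optics
import cv2
for n in ('side','wrist'):
    c=optics.camera(n); np.savez(n+'2.npz',**c)
    f=c['frame'][:,:,::-1]
    cv2.imwrite('pics/%s2.png'%n,f if n=='wrist' else cv2.resize(f[60:280,180:440],None,fx=2.7,fy=2.7))
plan(REST+rx(YB,-69.6)+[0,0,60],tool(YB,0),9,185)"
```

```text
from [330.5  52.5 284.7] to [ 413.1 -137.   271. ] clock 8.15
[0.0, 0.001, 0.069, -0.138, -0.557, 0.039]
[0.0, 0.001, 0.069, -0.168, -0.549, 0.039]
[0.0, 0.001, 0.069, -0.197, -0.539, 0.039]
[0.0, 0.001, 0.069, -0.226, -0.528, 0.039]
[0.0, 0.001, 0.069, -0.254, -0.515, 0.039]
[0.0, 0.001, 0.069, -0.282, -0.5, 0.039]
[0.0, 0.001, 0.069, -0.308, -0.484, 0.038]
[0.0, 0.001, 0.069, -0.334, -0.467, 0.038]
[0.0, 0.001, 0.069, -0.359, -0.448, 0.038]
```

View pics/side2.png

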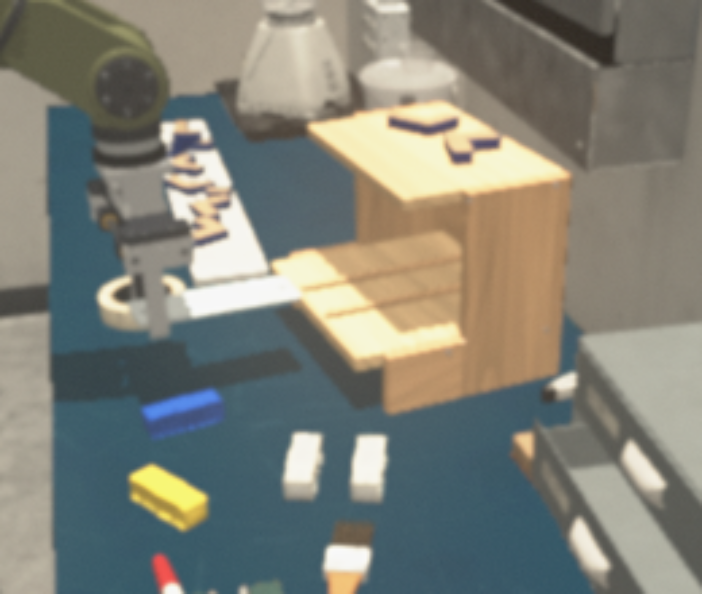

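The side crop shows the plate held level at about (240,295), clear of the rack. The white blocks are at (303,465) and (369,466), untouched. Swing over.

step_arm(increments=[[[0, 0, 0.07, -0.14, -0.56, 0, 1], [0, 0, 0.07, -0.17, -0.55, 0, 1], [0, 0, 0.07, -0.2, -0.54, 0, 1], [0, 0, 0.07, -0.23, -0.53, 0, 1], [0, 0, 0.07, -0.25, -0.52, 0, 1]]])

```text
clock: 8.65
eef_pos: [377.0, -54.4, 284.3]
eef_rot: [3.141, 0.003, 3.033]
wrist_force: [0.4, -0.3, -1.3]
finger_gap: 58.5
finger_force: 50.0
```

step_arm(increments=[[[0, 0, 0.07, -0.28, -0.5, 0.08, 1], [0, 0, 0.07, -0.31, -0.48, 0.08, 1], [0, 0, 0.07, -0.33, -0.47, 0.08, 1], [0, 0, 0.06, -0.36, -0.45, 0.08, 1], [0, 0, 0, 0, 0, 0, 1]]])

```text
clock: 9.15
eef_pos: [413.3, -139.6, 271.0]
eef_rot: [3.14, 0.003, 2.82]
wrist_force: [-0.3, 1.0, -1.1]
finger_gap: 58.5
finger_force: 50.0
```

```bash
python3 -c "
from plan import *
from h import *
from cell import optics
c=optics.camera('top'); np.savez('top3.npz',**c)
cv2.imwrite('pics/top3.png',cv2.resize(c['frame'][190:290,260:400,::-1],None,fx=5,fy=5))
c=optics.camera('wrist'); np.savez('wrist3.npz',**c); cv2.imwrite('pics/wr3.png',c['frame'][:,:,::-1])
P=cloud(c); f=c['frame'].astype(int)
g=f.mean(2); print(manip.read_state()['eef_pos'],manip.read_state()['joints'].round(2))
plan(REST+rx(YB,-69.6)+[0,0,60],tool(YB,0),1,185)"
```

```text
[ 412.33838869 -137.83542894  271.17710448] [-0.41  0.22  1.97  0.    0.95 -1.66]
from [ 412.3 -137.8  271.2] to [ 413.1 -137.   271. ] clock 9.25
[0.002, 0.002, -0.001, -0.011, 0.027, 0.004]
```

View pics/wr3.png

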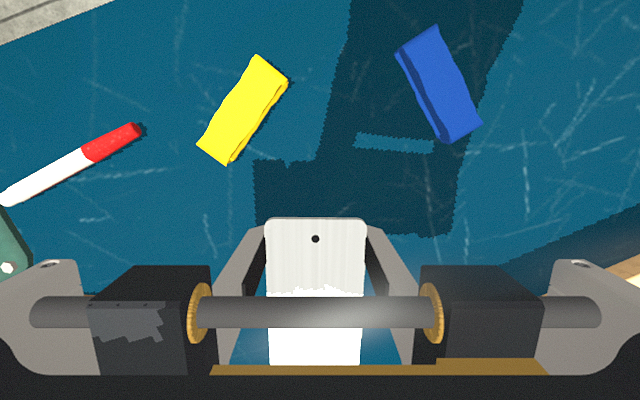

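View pics/top3.png

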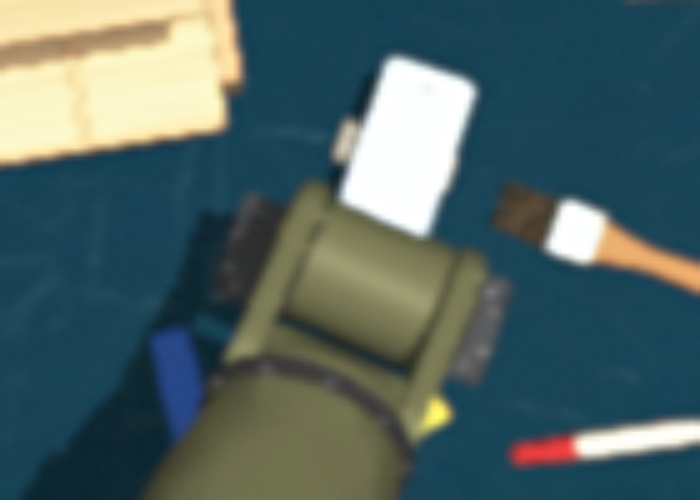

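Both views show the plate level and centred in the fingers: wrist hole at (315,239), far-end corners at crop (390,55) and (478,90), and block ends visible on both sides. Check the far end against the target, then lower.

```bash
python3 -c "
from plan import *
from h import *
c=dict(np.load('top3.npz')); f=c['frame'].astype(int)
a=ray(c,338,201,90);b=ray(c,355.6,208,90); print('far end',((a+b)/2).round(1),'want',(REST+rx(YB,90)).round(1), 'perp yaw',np.degrees(np.arctan2((b-a)[1],(b-a)[0]))+90)
P=cloud(c); m=(f.min(2)>200)&(P[...,2]>70)&(P[...,2]<110); m[:,:325]=0; m[:,365:]=0;m[:198]=0;m[245:]=0
print(np.median(P[m][:,2]), rect(c,m,90))
plan(REST+rx(YB,-69.6)+[0,0,4],tool(YB,0),3,185)"
```

```text
far end [ 560.6 -193.4   90. ] want [ 564.7 -186.8   26. ] perp yaw -21.452458492945965
88.07626606061308 ((511.31390380859375, -172.16033935546875), (59.4029541015625, 106.3795166015625), 71.61115264892578)
from [ 412.3 -137.8  271.2] to [ 413.1 -137.   215. ] clock 9.25
[0.001, 0.001, -0.0, -0.003, 0.008, 0.468]
[0.001, 0.001, -0.0, -0.003, 0.008, 0.468]
[0.001, 0.001, -0.0, -0.003, 0.009, 0.468]
```

step_arm(increments=[[[0, 0, 0, -0.03, 0.03, 0.4, 1], [0, 0, 0, -0.03, 0.03, 0.4, 1], [0, 0, 0, 0, 0, 0.3, 1], [0, 0, 0, 0, 0, 0.15, 1], [0, 0, 0, 0, 0, 0, 1]]])

```text
clock: 9.75
eef_pos: [415.1, -135.9, 221.1]
eef_rot: [3.14, 0.001, 2.824]
wrist_force: [0.1, -0.6, -1.4]
finger_gap: 58.4
finger_force: 50.0
```

step_arm(increments=[[[0, 0, 0, 0, 0, 0.1, 1], [0, 0, 0, 0, 0, 0.05, 1], [0, 0, 0, 0, 0, 0, 1]]])

```text
clock: 10.05
eef_pos: [415.1, -136.1, 215.6]
eef_rot: [3.14, 0.003, 2.823]
wrist_force: [-0.1, -0.1, -1.5]
finger_gap: 58.6
finger_force: 50.0
```

step_arm(increments=[[[0, 0, 0, 0, 0, 0.05, 1], [0, 0, 0, 0, 0, 0, 1]]])

```text
clock: 10.25
eef_pos: [415.1, -136.2, 213.5]
eef_rot: [3.14, 0.003, 2.823]
wrist_force: [0.4, 0.7, -1.0]
finger_gap: 58.8
finger_force: 50.0
```

step_arm(increments=[[[0, 0, 0, 0, 0, 0.04, 1], [0, 0, 0, 0, 0, 0, 1]]])

```text
clock: 10.45
eef_pos: [415.2, -136.1, 211.9]
eef_rot: [3.14, 0.003, 2.823]
wrist_force: [-0.7, -0.7, -1.2]
finger_gap: 58.6
finger_force: 50.0
```

step_arm(increments=[[[0, 0, 0, 0, 0, 0.03, 1], [0, 0, 0, 0, 0, 0, 1]]])

```text
clock: 10.65
eef_pos: [415.2, -136.1, 210.7]
eef_rot: [3.14, 0.003, 2.823]
wrist_force: [0.1, 0.3, -0.3]
finger_gap: 58.9
finger_force: 50.0
```

step_arm(increments=[[[0, 0, 0, 0, 0, 0.02, 1], [0, 0, 0, 0, 0, 0, 1]]])

```text
clock: 10.85
eef_pos: [415.2, -136.2, 210.1]
eef_rot: [3.14, 0.003, 2.823]
wrist_force: [-1.9, 0.5, 3.1]
finger_gap: 58.7
finger_force: 50.0
```

Contact. Release and retract straight up.

step_arm(increments=[[[0, 0, 0, 0, 0, 0, 0.2], [0, 0, 0, 0, 0, 0, -0.4], [0, 0, 0, 0, 0, 0, -1], [0, 0, 0, 0, 0, 0, -1], [0, 0, 0, 0, 0, 0, -1]]])

```text
clock: 11.35
eef_pos: [415.2, -136.1, 209.9]
eef_rot: [3.14, 0.003, 2.823]
wrist_force: [-0.0, -0.2, -0.2]
finger_gap: 86.3
finger_force: 0.0
```

step_arm(increments=[[[0, 0, 0, 0, 0, -0.2, -1], [0, 0, 0, 0, 0, -0.6, -1], [0, 0, 0, 0, 0, -1, -1], [0, 0, 0, 0, 0, -1, -1], [0, 0, 0, 0, 0, -1, -1]]])

```text
clock: 11.85
eef_pos: [414.3, -136.1, 364.2]
eef_rot: [3.14, 0.003, 2.823]
wrist_force: [1.3, 0.6, 0.0]
finger_gap: 94.1
finger_force: 0.0
```

step_arm(increments=[[[0, 0, 0, 0.8, 0.3, -0.3, -1], [0, 0, 0, 0.8, 0.5, 0, -1], [0, 0, 0, 0.3, 0.9, 0, -1], [0, 0, 0, 0, 0.9, 0, -1], [0, 0, 0, 0, 0, 0, -1]]])

```text
clock: 12.35
eef_pos: [375.2, -11.1, 374.8]
eef_rot: [3.139, 0.004, 2.826]
wrist_force: [-0.1, -0.7, 0.2]
finger_gap: 93.8
finger_force: 0.0
```

```bash
python3 -c "
from plan import *
from h import *
from cell import optics
a=optics.camera('top'); b=optics.camera('side')
print(manip.read_state()['eef_pos'].round(),manip.read_state()['clock'])
f=a['frame'].astype(int);m=(f.min(2)>150); m[:,:310]=0; m[:,365:]=0;m[:195]=0;m[260:]=0
x=blobs(m); x=max(x,key=lambda q:q.sum()); print(rect(a,x,30), np.median(cloud(a)[x][:,2]))
A=cv2.resize(a['frame'][190:270,290:390],(500,400)); B=cv2.resize(b['frame'][200:260,260:335],(300,240)); B=cv2.copyMakeBorder(B,0,160,0,0,0)
cv2.imwrite('pics/end.png',np.hstack([A,B])[:,:,::-1])"
```

```text
[375. -13. 374.] 12.45
((479.53680419921875, -158.69293212890625), (80.68035125732422, 184.97608947753906), 71.588134765625) 29.48371614163557
```

View pics/end.png

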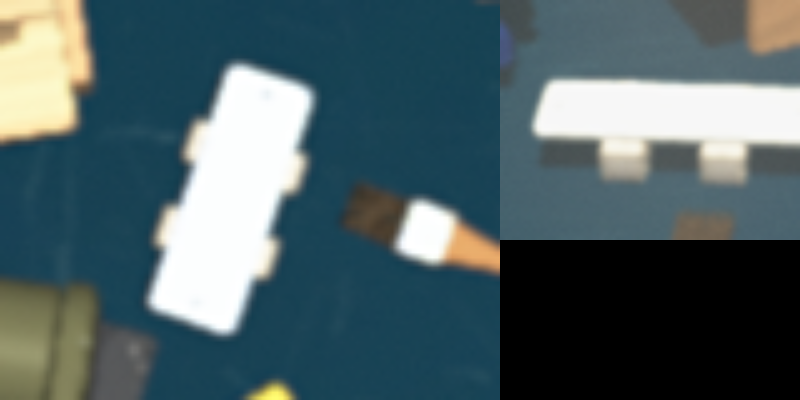

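The plate lies centred and square across both blocks (crop centre about (230,200)) and level in the side view. The measured centre is (479.5,-158.7), against a target of (479.2,-158.7).

```bash
python3 -c "
from cell import workorder
print(workorder.sign_off())"
```

```text
the job is handed in; nothing more can be done
None
```

The plate now lies level across both taped blocks, square to them and within about 1 mm of centre by the camera, and I handed the job in at about 12.5 s on the robot's clock; the hand-in gave no verdict.

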